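# Set up the counter menu stand: seat the clip, set the leg, shut the cam and hold

## Robot

A 6-joint arm with a two-finger parallel gripper is mounted at the origin on the work surface. World frame = base frame: x ahead of the robot, y to its left, z up, the work surface at z = 0. Lengths are in m, angles in rad, forces in N, time in s.
With the tool pointing down it reaches from about 0.3 to 0.775 m from the base axis. Payload 14.6 kg.
Tool frame: the origin (TCP) lies midway between the tips of the shut fingers; the grasp point (between the pads) lies 19 mm behind it (ctrl.grip_depth is the z of the grasp point in the tool frame, in m); z points along the fingers, y is the line along which they close (so a half turn about z gives the same grasp; the last joint's range is limited). The gripper opens to 94 mm and grips with 3 to 60 N. Pads are 16 mm wide; open, the fingers measure 119 mm over their backs; the gripper's body (75 mm by 177 mm) begins 78 mm behind the grasp point.
Start: joints at [-1.351, 0.3, 1.521, -0, 1.321, -0.067], TCP at [0.156, -0.528, 0.168] pointing down, gripper open.
Joint ranges: [-3.03, 3.03], [-0.79, 2.21], [0.23, 2.52], [-1.04, 4.18], [0, 3.07], [-2.55, 2.55]. Speed limits (rad/s): [2.22, 2.22, 2.57, 3.14, 3.14, 3.14].

## Interface

Orientations are given as [roll, pitch, yaw] about the fixed x, y, z axes, in that order (R = Rz(yaw) Ry(pitch) Rx(roll)).
In Python, from station import ctrl gives the robot as it stands. The module is installed in compiled form; this text tells all that it offers.
- The arm moves only by the tool carry_out, never from a script. Its argument "commands" is a list of rows, each a list of 3 entries, a list of its own where there are three numbers: the closure, from 0 (fully open) to 1 (shut), then the shift along the tool's x, y, z in mm, then the turn, a rotation vector about the tool's x, y, z in rad. In form: [[gripper, [tx, ty, tz], [wx, wy, wz]], ...]. A call has 1 to 10 rows; each row shifts and turns the commanded pose from where the row before left it, along the tool's axes as they then stand; what a row does not reach is not made up. A row lasts 1/8 s, in which the tool goes at most 62.5 mm and 10.7 degrees, less where a joint would pass 70% of its speed; a pose out of reach is approached as far as the arm can. A call with a gripper value outside its range is refused whole. The fingers move at their own pace and stop on an object; "squeeze" is the grip in N (left out, the last holds). Time passes only in rows, so rows that do not move let the fingers close. It gives the time, the measured TCP pose, the force, the opening and the grip force at its end, in the units of the state.
- ctrl.get_obs(): the state, without advancing time (a new reading comes with each control period).
- ctrl.camera(name): name is "side" or "top" or "wrist"; returns a dict with "img" (384x512x3 uint8, blue, green, red), "camera_matrix" (3x3 intrinsics, pixels), "rvec" (rotation vector, rad) and "tvec" (3), from world to camera coordinates, as OpenCV has them. Camera axes: x right, y down, z forward; pixel columns grow to the right and rows downward; lengths in m; the calibration is good to about 2 mm. A picture is of the moment at which its call begins. There is no depth.
- ctrl.hand_in(): hands the job in; it is judged then, once.
Trained networks look in the newest picture that a camera, given by its name, has taken for a name from the list of things; names that differ only in an ending like _2 or _b are one class to them, and where a whole thing is asked for, a point or a joint stands for the part that bears it (a point fixed in the world has none). Each returns a list of dicts, best first, with "score" (0 to 1); they miss things now and then, are a little off and sometimes report something else, mostly with a low value. They report only what shows in the picture. A call takes as long as a camera call.
- ctrl.outline_of(thing, camera): "region" (384x512 bool, what is visible of it).
- ctrl.place_of(thing, camera): "at" ([x, y, z] in m, in world coordinates, good to about 4 mm: a listed point, or the origin of a listed thing).
The state is a dict: "time_s": time; "qpos": joint angles; "joint_vel": joint speeds; "tau": joint torques, N m; "ee_pos": TCP position; "eef_rot": TCP orientation; "force": force on the tool from outside, world axes, zero at the start; "moment": the same for the moment, N m; "grip_width": finger opening in m; "grip_force": force on a finger pad.
Only numpy, scipy, OpenCV 4.12 (cv2) and the standard library are available. Lean on these libraries where they do the work, as an engineer would, in place of code of your own. Each camera call takes 0.05 s, during which the arm holds its last target. There are 200 camera calls.

## Task

Press the orange menu clip down flush into the recess of the menu stand's hub with a firm push. Then pull the stand's sprung leg out until its black T-shaped end plate stands over the red mark and, while you hold it there, squeeze the orange cam lever shut against the leg (not before the leg is at the mark). Finish while still holding the leg at the mark with lever and leg squeezed between the fingers, because I still have to pin the cam; leave the red mark and the other things on the counter where they are.

Things in the scene. Friction and masses are not known exactly. Their poses are not given: they have to be found in the camera images.
- recess (a point): Centre of the recess mouth, in the middle of the top of the menu stand's aluminium hub (90 x 90 mm, top 50 mm above the counter). The recess is 34 mm (x) by 50 mm (y), 18 mm deep, flat floor. Axes are the stand's: z up, y from the hub towards the leg, the way the leg is pulled out, x across. A grey sleeve 36 mm wide, up to 38 mm high, runs from the hub to y = 75 mm.
- insert_center (a point): Centre of the loose menu clip, 27.5 mm above its underside. Clip, 80 to 140 g, upright, 55 mm tall: orange plug 28 (x) by 44 (y) by 18 mm high, above it a steel card clip 14 mm thick (x), 36 mm (y), 37 mm high. Axes are the clip's. It fits the recess with its y along the stand's y, either way round; seated, the plug's top is level with the hub's top and this point 9.5 mm above the recess mouth.
- insert: The same menu clip; its origin is the centre of the underside.
- stand: The menu stand, fixed to the counter; origin at counter height under the middle of the hub, axes as for the recess. Its pale wooden base plate is 136 mm wide (x), 10 mm high and runs from y = -60 to +285 mm.
- leg_grip (a point): Centre of the grey grip block near the end of the leg, 45 mm above the counter, at stand x = 0, y = 140 mm + joint leg; axes as the stand's. The block reaches from 30 mm on the hub side of this point to 22 mm beyond it, 14 to 64 mm above the counter. With the rubber pad (-x side) and the lever shut (+x side) it is 32 mm wide, 16 mm to each side.
- end_plate (a point): Middle of the top edge, with a white line, of the leg's black T-shaped end plate: 110 mm wide (x), 8 mm thick (y), 20 to 64 mm above the counter. It lies 26 mm beyond leg_grip in y; its inner face, 22 mm beyond leg_grip, can be pushed outwards with two open fingers standing either side of the grip block. It must stand over the red mark.
- mark_line (a point): Red strip across the base plate, 6 mm wide in y, with red tabs at both ends, up to 16 mm above the counter: the length mark. Its y centre line is where the middle of the end plate must stand. Axes as the stand's.
- leg (a joint): How far the leg is pulled out (m, 0 in, 0.095 at the stop). A spring pulls it back in with 4 to 8 N (friction 1 N); it goes back if let go, even with the cam shut (the cam is not pinned yet).
- mark (a joint): Where the red mark sits (m): the leg is at the mark when joint leg equals this value (0.035 to 0.075). Friction-held, not to be moved.
- cam (a joint): Cam lever angle (rad): 0 shut flat against the leg, starts 0.26 to 0.34 open. Stays where it is left; it takes about 4 N at its tip to swing it.
- lever_tip (a point): Free end of the orange cam lever, 45 mm above the counter: a plate 4 mm thick, 45 mm long, 34 mm high on the block's +x side, hinged (upright axis) at its hub end, 27 mm hubward of leg_grip; its free end is 18 mm beyond leg_grip. Open, its outer face is at most 32 mm to +x of the leg's middle line; pushed to -x, it shuts.
- leg_pad (a point): Middle of the outer face of the fixed black rubber pad on the -x side of the grip block, opposite the lever, 46 x 34 mm; 16 mm from the leg's middle line, 45 mm above the counter.
- small_jar: Bystander: small amber glass jar with a yellow cap, 60 mm across, 70 mm tall; origin at the centre of its underside.
- espresso_cup: Bystander: white china cup, 60 mm across, 60 mm tall; origin at the centre of its underside.
- fruit_jar: Bystander: large amber fruit jar with a yellow cap, 92 mm across, 120 mm tall; origin at the centre of its underside.
- milk_jug: Bystander: steel milk jug with a handle, 84 mm across, 100 mm tall; origin at the centre of its underside.
- drink_cup: Bystander: clear plastic cup, 84 mm across, 120 mm tall; origin at the centre of its underside.

How it is judged:
By the outcome, as a careful person would: the job done as asked, in the order asked, and still so for the second after the job is handed in, while the arm keeps its last pose, push and grip.
It also fails if it takes over 48 s, if anything falls off the work surface, if the arm or the gripper's body presses on something with over 40 N, if the wrist force passes 120 N, or if a joint passes its speed limit or range.

## Working session

There is one attempt and no reset: what is moved stays moved. The work goes in short steps, Python scripts to look and compute and a tool call to move; the robot and the scene stay as the last step left them, time stands still between calls to the robot, and variables do not carry over. Pictures are saved under pics/ and viewed, at most 10 in all, crops included, and the job is handed in when it is done.

Besides the shell and the picture viewer there is one more tool, called after ">>>" in YAML: its name, and indented under it one key for each argument. carry_out: Moves the arm, as the interface text tells. Its arguments: {"type":"object","properties":{"commands":{"type":"array","items":{"type":"array"}},"squeeze":{"type":"number"}},"required":["commands"]}

```bash
mkdir -p pics; cat > h.py <<'E'
import numpy as np, cv2
from scipy.spatial.transform import Rotation as R
from station import ctrl
def snap(cam,name=None):
    c=ctrl.camera(cam)
    if name: cv2.imwrite('pics/'+name,c['img'])
    return c
def proj(c,p):
    return cv2.projectPoints(np.array(p,float).reshape(-1,3),c['rvec'],c['tvec'],c['camera_matrix'],None)[0].reshape(-1,2)
def pix2z(c,uv,z):
    M=cv2.Rodrigues(np.array(c['rvec'],float))[0];t=np.array(c['tvec'],float).ravel()
    o=-M.T@t;d=M.T@np.linalg.inv(c['camera_matrix'])@np.array([uv[0],uv[1],1.])
    return o+d*(z-o[2])/d[2]
def tool():
    o=ctrl.get_obs();return np.array(o['ee_pos']),R.from_euler('xyz',o['eef_rot'])
def pl(names,cam,n=1):
    for k in names:
        r=ctrl.place_of(k,cam)
        print(cam,k,[(np.round(q['at'],4).tolist(),round(q['score'],2)) for q in r[:n]])
E
python3 - <<'E'
from h import *
o=ctrl.get_obs();print({k:np.round(v,3).tolist() for k,v in o.items()},ctrl.grip_depth)
a=snap('top','t0.png');b=snap('side','s0.png');
cv2.imwrite('pics/both0.png',cv2.resize(np.vstack([a['img'],b['img']]),(0,0),fx=.78,fy=.78))
N=['recess','insert_center','leg_grip','end_plate','mark_line','lever_tip','leg_pad','stand','small_jar','espresso_cup','fruit_jar','milk_jug','drink_cup']
pl(N,'top');pl(N[:7],'side')
E
```

```text
{'time_s': 0.0, 'qpos': [-1.351, 0.3, 1.522, -0.0, 1.321, -0.067], 'joint_vel': [-0.0, 0.001, 0.002, 0.001, 0.0, 0.001], 'tau': [-0.002, -53.181, -35.274, 0.071, 0.024, -0.0], 'ee_pos': [0.156, -0.527, 0.167], 'eef_rot': [-3.14, -0.0, 0.287], 'force': [-0.374, -0.255, -0.804], 'moment': [-0.021, -0.003, -0.057], 'grip_force': 0.0, 'grip_width': 0.094} -0.0188
top recess [([0.5971, -0.0281, 0.0438], 0.6)]
top insert_center [([0.514, -0.4328, 0.0254], 0.74)]
top leg_grip [([0.6022, 0.1139, 0.0476], 0.87)]
top end_plate [([0.6036, 0.134, 0.0659], 0.6)]
top mark_line [([0.6061, 0.1865, 0.0095], 0.46)]
top lever_tip [([0.6347, 0.1251, 0.0476], 0.36)]
top leg_pad [([0.5851, 0.1119, 0.0453], 0.66)]
top stand [([0.5995, -0.0263, 0.0027], 0.88)]
top small_jar [([0.5846, -0.3123, 0.0044], 0.97)]
top espresso_cup [([0.454, -0.3054, 0.002], 0.89)]
top fruit_jar [([0.5642, 0.4077, 0.0028], 0.68)]
top milk_jug [([0.4357, 0.4639, -0.001], 0.66)]
top drink_cup [([0.7523, -0.1593, -0.0007], 0.74)]
side recess [([0.601, -0.0291, 0.0539], 0.94)]
side insert_center [([0.5108, -0.4312, 0.0289], 0.63)]
side leg_grip [([0.601, 0.1134, 0.0451], 0.76)]
side end_plate [([0.602, 0.1408, 0.0658], 0.59)]
side mark_line [([0.6055, 0.1885, 0.0084], 0.38)]
side lever_tip [([0.5161, -0.4298, -0.0016], 0.65)]
side leg_pad [([0.5897, 0.1108, 0.0418], 0.9)]
```

View pics/both0.png

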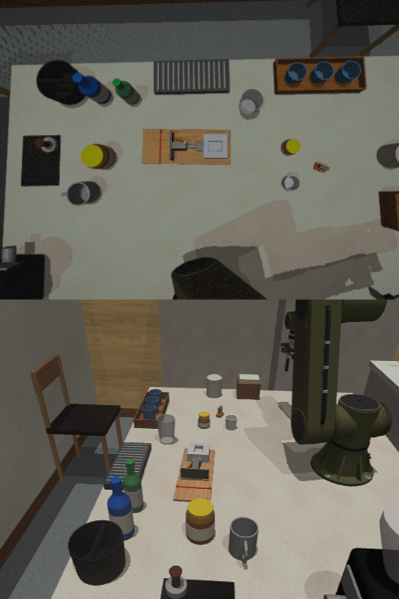

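The networks agree with both pictures: the stand is near (0.60, -0.028) with its leg along world +y, and the clip is near (0.512, -0.432), about pixel (321, 166) in the top view. The bystanders are clear of both. I'll go above the clip next.

>>> carry_out:
  commands:
    - [0,[50,1,-10],[0,0,0]]
    - [0,[50,1,-10],[0,0,0]]
    - [0,[50,2,-10],[0,0,0]]
    - [0,[50,2,-10],[0,0,0]]
    - [0,[50,2,-10],[0,0,0]]
    - [0,[50,2,-10],[0,0,0]]
    - [0,[50,0,0],[0,0,0]]
    - [0,[18,0,0],[0,0,0]]
    - [0,[0,0,0],[0,0,0]]
    - [0,[0,0,0],[0,0,0]]

```text
time_s: 2.35
ee_pos: [0.5102, -0.4338, 0.2279]
eef_rot: [3.142, 0.0, 0.286]
force: [1.0, -0.1, 0.2]
grip_width: 0.0938
grip_force: 0.0
```

```bash
python3 - <<'E'
from h import *
p,r=tool();print(p,r.as_euler('xyz'))
c=snap('wrist','w1.png')
pl(['insert_center','insert'],'wrist',2)
q=ctrl.outline_of('insert','wrist')
for k in q[:1]:
    m=k['region'].astype(np.uint8);print(k['score'],m.sum(),cv2.minAreaRect(cv2.findNonZero(m)))
E
```

```text
[ 0.51016225 -0.43376169  0.22785845] [3.14154427e+00 2.20940296e-04 2.85622472e-01]
wrist insert_center [([0.5103, -0.4311, 0.0299], 0.86)]
wrist insert [([0.5115, -0.4299, 0.0042], 0.62)]
```

View pics/w1.png

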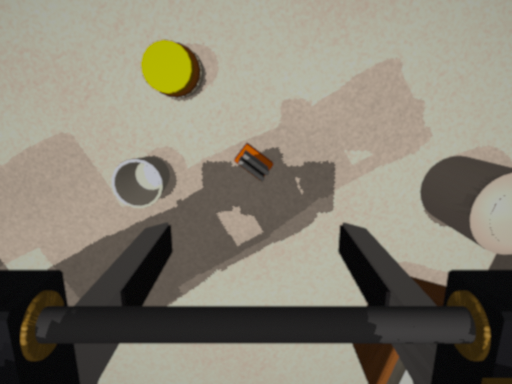

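The wrist view shows the clip at about (254, 161), turned relative to the tool. The cup is at (138, 183) and the jar cap at (170, 68). I'll measure the clip's yaw.

```bash
python3 - <<'E'
from h import *
c=snap('wrist');im=c['img']
crop=im[130:195,215:300];cv2.imwrite('pics/w1c.png',cv2.resize(crop,(0,0),fx=8,fy=8,interpolation=cv2.INTER_CUBIC))
h=cv2.cvtColor(im,cv2.COLOR_BGR2HSV)
m=((h[...,0]<20)&(h[...,1]>150)&(h[...,2]>60)).astype(np.uint8);m[:130]=0;m[195:]=0;m[:,:215]=0;m[:,300:]=0
pts=cv2.findNonZero(m).reshape(-1,2)
w=np.array([pix2z(c,p,.018)[:2] for p in pts],np.float32)
r=cv2.minAreaRect(w);print(r);print(cv2.boxPoints(r))
p,rr=tool();print(proj(c,[[*p]]))
for q in ctrl.outline_of('insert_center','wrist')[:2]: print(q['score'],q['region'].sum())
E
```

```text
((0.5133352279663086, -0.4317440986633301), (0.04299348220229149, 0.027069084346294403), 70.11985778808594)
[[ 0.49329722 -0.4473573 ]
 [ 0.5187532  -0.45656222]
 [ 0.53337324 -0.4161309 ]
 [ 0.5079173  -0.40692598]]
[[254.0592758  217.66030596]]
0.69 818
```

View pics/w1c.png

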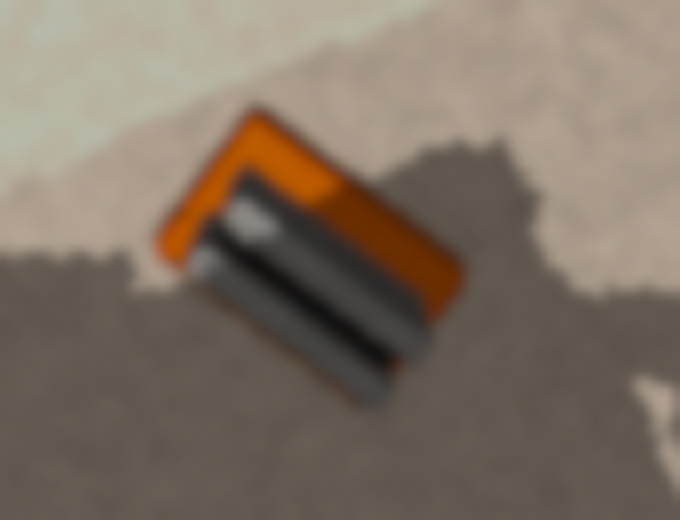

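The orange plug measures 43 x 27 mm at the right height, centred at (0.513, -0.432), with its y axis at 70 deg. I'll turn by -0.937 about the tool z axis and go down.

>>> carry_out:
  commands:
    - [0,[0,0,10],[0,0,-0.18]]
    - [0,[0,0,20],[0,0,-0.18]]
    - [0,[0,0,20],[0,0,-0.18]]
    - [0,[0,0,20],[0,0,-0.18]]
    - [0,[0,0,20],[0,0,-0.18]]
    - [0,[3,2,20],[0,0,-0.037]]
    - [0,[0,0,30],[0,0,0]]
    - [0,[0,0,25],[0,0,0]]
    - [0,[0,0,0],[0,0,0]]
    - [0,[0,0,0],[0,0,0]]

```text
time_s: 3.9
ee_pos: [0.5148, -0.4313, 0.064]
eef_rot: [3.14, 0.001, 1.223]
force: [-0.0, -1.1, 0.3]
grip_width: 0.0939
grip_force: 0.0
```

```bash
python3 - <<'E'
from h import *
p,r=tool();print(p,r.as_euler('xyz'))
c=snap('wrist','w2.png');pl(['insert_center'],'wrist')
c=snap('side');pl(['insert_center'],'side')
E
```

```text
[ 0.51482966 -0.43134606  0.06397892] [3.14013251e+00 6.12526507e-04 1.22253074e+00]
wrist insert_center [([0.5125, -0.4345, 0.0281], 0.85)]
side insert_center [([0.5128, -0.4332, 0.0283], 0.69)]
```

View pics/w2.png

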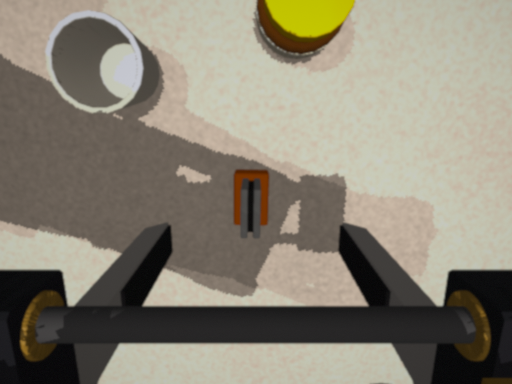

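The clip is aligned with the tool at (251, 200) and centred between the fingers. I'll go down and grasp it.

>>> carry_out:
  commands:
    - [0,[-2,-1,20],[0,0,0]]
    - [0,[0,0,15],[0,0,0]]
    - [0,[0,0,8],[0,0,0]]
    - [0,[0,0,0],[0,0,0]]
    - [1,[0,0,0],[0,0,0]]
    - [1,[0,0,0],[0,0,0]]
    - [1,[0,0,0],[0,0,0]]
    - [1,[0,0,0],[0,0,0]]
    - [1,[0,0,0],[0,0,0]]
    - [1,[0,0,0],[0,0,0]]
  squeeze: 45

```text
time_s: 5.35
ee_pos: [0.5127, -0.4325, 0.0198]
eef_rot: [3.142, -0.0, 1.224]
force: [0.1, -0.5, 0.4]
grip_width: 0.0371
grip_force: 0.0
```

>>> carry_out:
  commands:
    - [1,[0,0,0],[0,0,0]]
    - [1,[0,0,0],[0,0,0]]
    - [1,[0,0,0],[0,0,0]]
    - [1,[0,0,0],[0,0,0]]
    - [1,[0,0,0],[0,0,0]]
    - [1,[0,0,-20],[0,0,0]]
    - [1,[0,0,-40],[0,0,0]]
    - [1,[0,0,-50],[0,0,0]]
    - [1,[0,0,-40],[0,0,0]]
    - [1,[0,0,0],[0,0,0]]

```text
time_s: 6.6
ee_pos: [0.5138, -0.4335, 0.1752]
eef_rot: [3.135, 0.003, 1.224]
force: [-0.0, -1.2, 0.2]
grip_width: 0.0005
grip_force: 0.0
```

```bash
python3 - <<'E'
from h import *
p,r=tool();print(p,r.as_euler('xyz'),ctrl.get_obs()['grip_width'])
N=['recess','leg_grip','end_plate','mark_line']
for i in range(2):
    for s in ('top','side'): snap(s); pl(N,s)
c=snap('top'); 
for k in ('stand',):
    q=ctrl.outline_of(k,'top')
    m=q[0]['region'].astype(np.uint8);pts=cv2.findNonZero(m).reshape(-1,2)
    w=np.array([pix2z(c,p,.01)[:2] for p in pts],np.float32);print(cv2.minAreaRect(w))
E
```

```text
[ 0.51379542 -0.43348216  0.17517046] [3.13466425e+00 2.97490097e-03 1.22381577e+00] 0.0005454910472034799
top recess [([0.5961, -0.0238, 0.049], 0.97)]
top leg_grip [([0.6031, 0.1138, 0.0515], 0.95)]
top end_plate [([0.6042, 0.1341, 0.0676], 0.9)]
top mark_line [([0.605, 0.1878, 0.0118], 0.53)]
side recess [([0.601, -0.0274, 0.0521], 0.71)]
side leg_grip [([0.6021, 0.1142, 0.045], 0.88)]
side end_plate [([0.6032, 0.1403, 0.0634], 0.71)]
side mark_line [([0.6037, 0.1836, 0.0086], 0.67)]
top recess [([0.5972, -0.0272, 0.0487], 0.68)]
top leg_grip [([0.5996, 0.1123, 0.0498], 0.92)]
top end_plate [([0.6027, 0.1343, 0.0654], 0.76)]
top mark_line [([0.5813, 0.1103, 0.0469], 0.66)]
side recess [([0.5998, -0.0298, 0.0545], 0.95)]
side leg_grip [([0.6009, 0.1119, 0.0461], 0.59)]
side end_plate [([0.6042, 0.141, 0.0654], 0.95)]
side mark_line [([0.6057, 0.1855, 0.0119], 0.62)]
((0.6024842262268066, 0.08332917094230652), (0.34580668807029724, 0.1348007172346115), 88.1837158203125)
```

The opening reads 0, so the clip was not held. I'll look at where it is.

```bash
python3 - <<'E'
from h import *
c=snap('wrist');im=c['img'];pl(['insert_center','insert'],'wrist')
s=snap('side');pl(['insert_center','insert'],'side')
u=proj(s,[.513,-.433,.03])[0].astype(int);cr=s['img'][u[1]-30:u[1]+30,u[0]-40:u[0]+40]
cv2.imwrite('pics/w3.png',np.vstack([im,cv2.resize(cr,(512,384))])[:, :][::1])
im2=cv2.imread('pics/w3.png');cv2.imwrite('pics/w3.png',cv2.resize(im2,(0,0),fx=.78,fy=.78))
E
```

```text
wrist insert_center []
wrist insert [([0.5157, -0.4275, -0.0016], 0.86)]
side insert_center [([0.5101, -0.4313, 0.0275], 0.43)]
side insert [([0.5141, -0.4295, -0.0029], 0.42)]
```

View pics/w3.png

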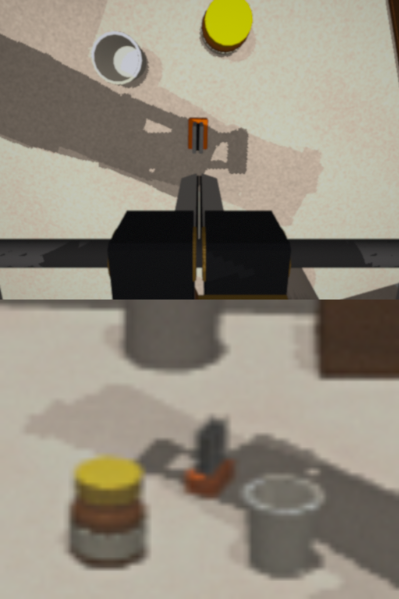

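The clip is still upright where it was, so it slipped out or was missed. I'll re-measure it, then redo the grasp and check before lifting.

```bash
python3 - <<'E'
from h import *
c=snap('wrist');im=c['img'];h=cv2.cvtColor(im,cv2.COLOR_BGR2HSV)
m=((h[...,0]<20)&(h[...,1]>150)&(h[...,2]>60)).astype(np.uint8);m[:130]=0;m[220:]=0;m[:,:215]=0;m[:,300:]=0
w=np.array([pix2z(c,p,.018)[:2] for p in cv2.findNonZero(m).reshape(-1,2)],np.float32)
r=cv2.minAreaRect(w);print(r);p,rr=tool();print(p,rr.as_euler('xyz'))
print(rr.inv().apply(np.array([*r[0],0.0])-p)*1000)
print(proj(c,[p]), ctrl.get_obs()['force'])
E
```

```text
((0.5122791528701782, -0.43014273047447205), (0.043560076504945755, 0.026735123246908188), 70.14950561523438)
[ 0.51273543 -0.4325121   0.16976536] [-3.14159033e+00 -1.33623627e-05  1.22380520e+00]
[  2.07071965  -1.23443584 169.76539537]
[[253.36842889 216.8560158 ]] [-0.79306317 -0.48304085  0.28458559]
```

>>> carry_out:
  commands:
    - [0,[0,0,0],[0,0,0]]
    - [0,[0,0,0],[0,0,0]]
    - [0,[0,0,0],[0,0,0]]
    - [0,[0,0,0],[0,0,0]]
    - [0,[0,0,0],[0,0,0]]
    - [0,[0,0,0],[0,0,0]]
    - [0,[0,0,0],[0,0,0]]
    - [0,[0,0,0],[0,0,0]]

```text
time_s: 9.05
ee_pos: [0.5127, -0.4325, 0.1697]
eef_rot: [-3.142, -0.0, 1.224]
force: [-0.5, 0.6, 0.2]
grip_width: 0.0768
grip_force: 0.0
```

>>> carry_out:
  commands:
    - [0.1,[1,-1,50],[0,0,0]]
    - [0.1,[0,0,50],[0,0,0]]
    - [0.5,[0,0,35],[0,0,0]]
    - [0.5,[0,0,14],[0,0,0]]
    - [0.7,[0,0,0],[0,0,0]]
    - [1,[0,0,0],[0,0,0]]
    - [1,[0,0,0],[0,0,0]]
    - [1,[0,0,0],[0,0,0]]
    - [1,[0,0,0],[0,0,0]]
  squeeze: 45

```text
time_s: 10.18
ee_pos: [0.5122, -0.4313, 0.0211]
eef_rot: [3.141, 0.0, 1.224]
force: [0.1, 0.2, -0.2]
grip_width: 0.018
grip_force: 0.0
```

>>> carry_out:
  commands:
    - [1,[0,0,0],[0,0,0]]
    - [1,[0,0,0],[0,0,0]]
    - [1,[0,0,0],[0,0,0]]

```text
time_s: 10.55
ee_pos: [0.5121, -0.4312, 0.0207]
eef_rot: [-3.142, 0.0, 1.224]
force: [-0.8, 0.1, -0.6]
grip_width: 0.0003
grip_force: 0.0
```

The fingers shut to 0 with no force at this pose, so I'll look from both cameras while still down.

```bash
python3 - <<'E'
from h import *
c=snap('wrist');s=snap('side');p,r=tool()
print(p, proj(s,[p,[.512,-.431,0],[.512,-.431,.055]]).round(1).tolist(), proj(c,[p]).round(1).tolist())
pl(['insert_center','insert'],'side');pl(['insert_center','insert'],'wrist')
u=proj(s,[.513,-.433,.03])[0].astype(int);cr=s['img'][u[1]-40:u[1]+35,u[0]-50:u[0]+50];print(u)
cv2.imwrite('pics/w4.png',np.vstack([cv2.resize(c['img'],(400,300)),cv2.resize(cr,(400,300),interpolation=cv2.INTER_CUBIC)]))
E
```

```text
[ 0.51211242 -0.43125524  0.02071426] [[281.0, 144.5], [280.8, 149.0], [281.4, 137.0]] [[253.4, 216.9]]
side insert_center [([0.5104, -0.4314, 0.0293], 0.67)]
side insert [([0.5163, -0.4322, -0.0016], 0.51)]
wrist insert_center [([0.5118, -0.433, 0.0286], 0.87)]
wrist insert [([0.5125, -0.4293, 0.0005], 0.93)]
[280 142]
```

View pics/w4.png

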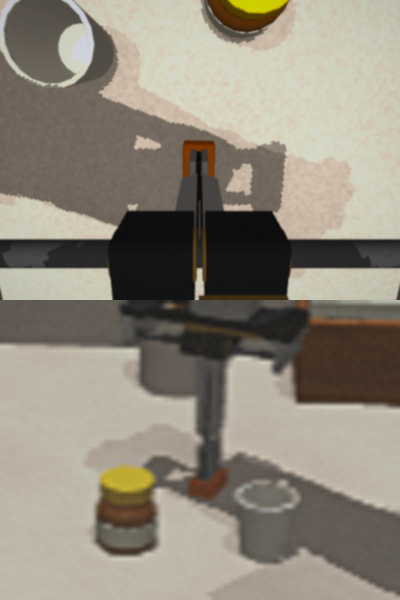

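The fingers appear to sit on the clip with the tips just above the plug, yet they read as shut. I'll spend one closer composite view on this.

```bash
python3 - <<'E'
from h import *
c=snap('wrist','w5r.png');s=snap('side','s5r.png');t=snap('top','t5r.png');p,r=tool()
def cr(i,u,w,h,k): x,y=int(u[0]-w/2),int(u[1]-h/2);return cv2.resize(i[y:y+h,x:x+w],(w*k,h*k),interpolation=cv2.INTER_CUBIC)
g=[.512,-.431,.02]
a=cr(c['img'],(253,225),100,120,5)
b=cr(s['img'],proj(s,g)[0],60,50,5);d=cr(t['img'],proj(t,g)[0],60,50,5)
b2=np.vstack([b,d]);a=a[:500]
cv2.imwrite('pics/w5.png',np.hstack([a,b2[:500]]))
print(proj(s,g),proj(t,g),proj(s,[[.512,-.4,.02],[.512,-.431,.03]]))
o=ctrl.get_obs();print(o['force'],o['grip_width'],o['grip_force'])
E
```

```text
[[281.00814871 144.68108925]] [[411.96710136 213.70315457]] [[280.93202893 148.14047964]
 [281.10514767 142.49888396]]
[-0.04599167 -0.09990094 -0.25714293] 0.0002958965443472752 0.0
```

View pics/w5.png

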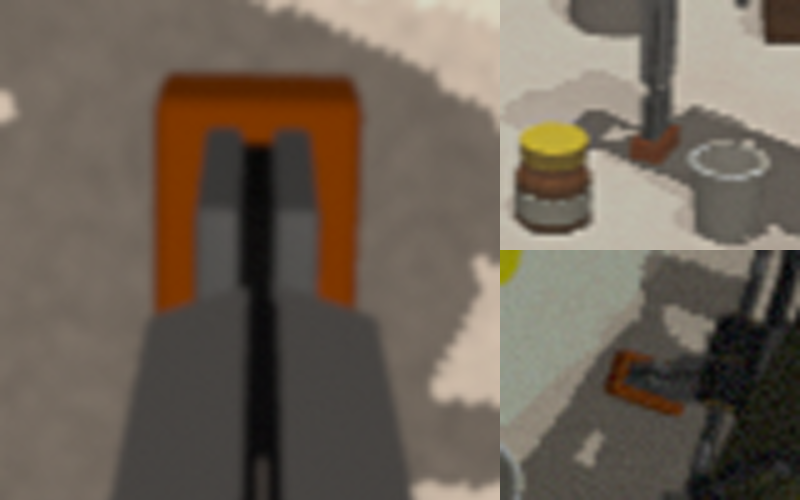

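```bash
python3 - <<'E'
from h import *
c=snap('wrist');p,r=tool()
M=cv2.Rodrigues(np.array(c['rvec'],float))[0];t=np.array(c['tvec'],float).ravel()
cam=-M.T@t;print('cam in tool',r.inv().apply(cam-p)*1000,'axis in tool',r.inv().apply(M[2]),'f',c['camera_matrix'][0,0])
a=np.deg2rad(70.1);Y=np.array([np.cos(a),np.sin(a),0]);X=np.array([Y[1],-Y[0],0]);C=np.array([.5125,-.431,0])
for n,x,y,z in [('plugtop+y',14,22,18),('plugtop+y',-14,22,18),('plugbot+y',14,22,0),('steeltop+y',7,18,55),('steeltop+y',-7,18,55),('steelbot',7,18,18),('steeltop-y',7,-18,55)]:
    print(n,proj(c,C+X*x/1e3+Y*y/1e3+[0,0,z/1e3]).round(1))
for z in (0,-.02,-.04): print('tooltip +x face',z,proj(c,p+r.apply([.008,0,z])).round(1))
E
```

```text
cam in tool [  73.28316931    1.20858682 -216.8980571 ] axis in tool [-2.52444098e-01 -7.07661094e-04  9.67611222e-01] f 340.89407804968766
plugtop+y [[274.9 183.4]]
plugtop+y [[232.6 183.4]]
plugbot+y [[273.5 177.7]]
steeltop+y [[266.  205.3]]
steeltop+y [[241.  205.3]]
steelbot [[264.3 189.3]]
steeltop-y [[265.5 264.2]]
tooltip +x face 0 [[253.4 205.5]]
tooltip +x face -0.02 [[253.2 215. ]]
tooltip +x face -0.04 [[253.  226.4]]
```

The picture settles it. The clip's projected model matches, but the visible fingertips end about 36 mm short of the reported TCP: the side view puts them at z of about 0.057, just over the clip's top. So the real tips sit about 37 mm behind the TCP. I'll open and go lower in small steps while watching the force.

>>> carry_out:
  commands:
    - [0.3,[0,0,0],[0,0,0]]
    - [0.3,[0,0,0],[0,0,0]]
    - [0.3,[0,0,0],[0,0,0]]
    - [0.3,[0,0,0],[0,0,0]]
    - [0.3,[0,0,0],[0,0,0]]
    - [0.3,[0,0,0],[0,0,0]]
    - [0.3,[0,0,0],[0,0,0]]
    - [0.3,[0,0,10],[0,0,0]]
    - [0.3,[0,0,7],[0,0,0]]
    - [0.3,[0,0,0],[0,0,0]]

```text
time_s: 12.3
ee_pos: [0.5117, -0.4309, 0.0027]
eef_rot: [-3.14, -0.001, 1.224]
force: [-0.6, 0.4, 0.5]
grip_width: 0.0656
grip_force: 0.0
```

```bash
python3 - <<'E'
from h import *
o=ctrl.get_obs();print(o['ee_pos'],o['force'],o['grip_width'])
c=snap('wrist');s=snap('side')
cv2.imwrite('pics/s6r.png',s['img']);cv2.imwrite('pics/w6r.png',c['img'])
# find finger tips in side view: dark columns around TCP
p,r=tool()
for y in (-.045,.0,.045): print(proj(s,p+r.apply([0,y,0])).round(1),proj(s,p+r.apply([0,y,-.037])).round(1))
u=proj(s,p)[0].astype(int);g=cv2.cvtColor(s['img'],cv2.COLOR_BGR2GRAY)[u[1]-16:u[1]+6,u[0]-16:u[0]+17]
print(u);print('\n'.join(' '.join('%3d'%v for v in row) for row in g))
E
```

```text
[ 0.51172504 -0.43088347  0.00265186] [-0.55388192  0.36601714  0.52473654] 0.06561687336014518
[[291.1 150.3]] [[291.6 142.2]]
[[280.8 148.2]] [[281.2 140.1]]
[[270.7 146.1]] [[270.9 138.1]]
[280 148]
182 182 182 184 185 185 169 116  76  63  50 123 188 185 185 181 183 184 184 180 182 181 181 183 186 158  75  73  71 108 166 183 182
183 183 183 186 177 165 154 114  79  63  50 127 189 186 185 182 183 182 182 182 182 184 182 182 172 129  77  73  73 123 182 184 181
184 183 182 182 178 165 152 109  77  63  51 127 188 185 184 183 183 181 183 184 186 181 182 183 170 123  76  73  73 125 185 184 181
182 176 163 163 163 165 154 110  78  65  48 112 168 171 183 186 185 167 139 164 167 156 180 183 171 124  75  70  72 125 181 181 177
163 163 161 161 160 163 151 108  75  63  45 107 162 163 172 185 177 135  84  93 101 132 183 184 172 127  78  72  81 134 183 180 177
160 161 160 162 160 162 150 112  77  60  45 108 159 160 161 156 126  78  57  58  72 129 185 185 178 136  79  71  79 134 184 182 181
160 163 164 162 163 162 161 147 109  65  62 120 161 161 152 117  78  59  64  63  71 133 188 187 167 111  7
[... 1305 characters left out ...]
  90  91  97 119 146 138 107 108 113 110
135 119  87  81 126 177 148  99  94  94  94  88  82  66  62  64  62  65  63  62  64  81  92  92 104 147 159 111 112 104 106 111 111
 88  83  76  86 140 191 187 173 161 159 140  94  82  69  66  63  63  63  60  63  79  93  95  95 120 146 125 104 107 105 108 110 111
 83  83  80 100 150 190 188 184 184 178 163 141 100  93  83  78  75  70  70  78  91  95  93  95 113 144 136 111 106 105 108 110 109
 87  84  71  70 129 185 187 183 184 184 183 185 176 145  99  95  95  88  90  92  95  96  93  93  93 120 152 140 116 108 104 106 108
 64  66  63  65  97 152 183 183 184 184 184 185 186 179 164 163 146 103  97  96  88  91  91  90  89  88 107 137 161 144 125 112 112
```

The side view puts the open tips at rows 139 and 140.5, which matches an offset of about 36 mm (real tip z about 0.039). I'll lower 14 mm more and close.

>>> carry_out:
  commands:
    - [0.3,[0,0,7],[0,0,0]]
    - [0.5,[0,0,7],[0,0,0]]
    - [1,[0,0,0],[0,0,0]]
    - [1,[0,0,0],[0,0,0]]
    - [1,[0,0,0],[0,0,0]]
    - [1,[0,0,0],[0,0,0]]
    - [1,[0,0,0],[0,0,0]]
    - [1,[0,0,0],[0,0,0]]
    - [1,[0,0,0],[0,0,0]]
    - [1,[0,0,0],[0,0,0]]
  squeeze: 45

```text
time_s: 13.65
ee_pos: [0.5121, -0.4313, -0.0102]
eef_rot: [3.142, 0.0, 1.224]
force: [0.2, 1.0, 1.8]
grip_width: 0.0136
grip_force: 45.0
```

The clip is gripped at a 13.6 mm opening with 45 N. I'll lift it and carry it above the hub.

>>> carry_out:
  commands:
    - [1,[0,0,-30],[0,0,0]]
    - [1,[0,0,-50],[0,0,0]]
    - [1,[10,0,-50],[0,0,0]]
    - [1,[56,-8,-20],[0,0,0]]
    - [1,[56,-8,0],[0,0,0]]
    - [1,[56,-8,0],[0,0,0]]
    - [1,[56,-8,0],[0,0,0]]
    - [1,[56,-8,0],[0,0,0]]
    - [1,[56,-8,0],[0,0,0]]
    - [1,[56,-7,0],[0,0,0]]

```text
time_s: 14.9
ee_pos: [0.5972, -0.0327, 0.1398]
eef_rot: [3.141, -0.0, 1.224]
force: [0.1, -0.2, -1.4]
grip_width: 0.0136
grip_force: 45.0
```

>>> carry_out:
  commands:
    - [1,[6,0,0],[0,0,-0.16]]
    - [1,[0,0,0],[0,0,-0.155]]
    - [1,[0,0,0],[0,0,0]]
    - [1,[0,0,0],[0,0,0]]

```text
time_s: 15.4
ee_pos: [0.5991, -0.029, 0.1397]
eef_rot: [-3.141, 0.0, 1.535]
force: [-0.1, -0.6, -1.8]
grip_width: 0.0135
grip_force: 45.0
```

```bash
python3 - <<'E'
from h import *
o=ctrl.get_obs();print(o['grip_width'],o['grip_force'])
p,r=tool();print(p,r.as_euler('xyz'))
c=snap('wrist','w7.png');pl(['recess','stand','insert_center','leg_grip','end_plate','mark_line','lever_tip','leg_pad'],'wrist')
s=snap('side');pl(['recess','insert_center','leg_grip','end_plate','mark_line'],'side')
for yaw in (88.18,):
    a=np.deg2rad(yaw);Y=np.array([np.cos(a),np.sin(a),0]);X=np.array([Y[1],-Y[0],0]);C=np.array([.5989,-.0291,0])
    for x,y,z in [(-45,45,50),(45,45,50),(-45,-45,50),(45,-45,50),(-17,25,50),(17,25,50),(-55,166-4+22-18,64),(55,166,64),(-68,285,10),(68,285,10),(-68,216,10)]:
        print(x,y,z,proj(c,C+X*x/1e3+Y*y/1e3+[0,0,z/1e3]).round(1))
E
```

```text
0.013481167493580314 44.9989253282547
[ 0.59910036 -0.02904895  0.13968156] [-3.14148511e+00  7.37683654e-07  1.53498480e+00]
wrist recess [([0.5979, -0.0287, 0.0496], 0.73)]
wrist stand [([0.5963, -0.0258, 0.0009], 0.78)]
wrist insert_center [([0.5965, -0.0291, 0.1771], 0.84)]
wrist leg_grip [([0.6016, 0.1112, 0.0392], 0.78)]
wrist end_plate []
wrist mark_line [([0.5964, -0.0287, 0.0016], 0.6)]
wrist lever_tip []
wrist leg_pad [([0.5867, 0.1148, 0.0469], 0.87)]
side recess [([0.5992, -0.0268, 0.0535], 0.88)]
side insert_center [([0.5968, -0.0347, 0.181], 0.45)]
side leg_grip [([0.6009, 0.1105, 0.0446], 0.75)]
side end_plate [([0.6032, 0.1379, 0.066], 0.78)]
side mark_line [([0.605, 0.1855, 0.0104], 0.41)]
-45 45 50 [[203.  136.6]]
45 45 50 [[304.  136.2]]
-45 -45 50 [[206.9 231.4]]
45 -45 50 [[300.9 231.1]]
-17 25 50 [[234.8 158.7]]
17 25 50 [[272.3 158.6]]
-55 166 64 [[180.5 -21.9]]
55 166 64 [[324.8 -22.6]]
-68 285 10 [[ 170.2 -160.6]]
68 285 10 [[ 334.6 -161.4]]
-68 216 10 [[175.4 -64. ]]
```

View pics/w7.png

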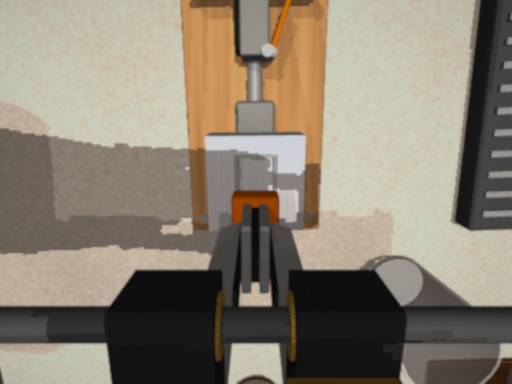

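The wrist view shows the hub with corners at about (205, 135) and (306, 133). The recess is around (257, 170) and the clip is held at (255, 205). The stand is within 2-3 px of the prediction, so I'll measure the edges.

```bash
python3 - <<'E'
from h import *
c=snap('wrist');im=c['img'].astype(float);g=cv2.GaussianBlur(im,(3,3),0)
def edge(line,off): # strongest colour step, subpixel
    d=np.abs(np.diff(line,axis=0)).sum(1);i=int(d.argmax());
    j=slice(max(i-2,0),i+3);return off+0.5+(d[j]*np.arange(len(d))[j]).sum()/d[j].sum()
L=[];Rr=[];T=[]
for v in range(160,212,4): L.append((edge(g[v,197:215],197),v));Rr.append((edge(g[v,297:312],297),v))
for u in list(range(212,232,4))+list(range(280,302,4)): T.append((u,edge(g[126:145,u],126)))
for n,E in (('L',L),('R',Rr),('T',T)):
    print(n,np.round([e[0] if n!='T' else e[1] for e in E],1))
    W=np.array([pix2z(c,e,.05)[:2] for e in E]);vx,vy,x0,y0=cv2.fitLine(W.astype(np.float32),cv2.DIST_HUBER,0,.001,.001).ravel()
    print('  line pt',x0,y0,'ang',np.rad2deg(np.arctan2(vy,vx)))
h=cv2.cvtColor(c['img'],cv2.COLOR_BGR2HSV);m=((h[...,0]<20)&(h[...,1]>150)&(h[...,2]>60)).astype(np.uint8);m[:185]=0;m[235:]=0;m[:,:220]=0;m[:,290:]=0
pt=cv2.findNonZero(m).reshape(-1,2);print('plug cols by row',[(v,pt[pt[:,1]==v][:,0].min(),pt[pt[:,1]==v][:,0].max()) for v in range(190,222,3)])
p,r=tool()
for x,y,z in [(22,14,-10.2),(22,-14,-10.2),(22,14,-28.2),(22,-14,-28.2)]: # tool-frame plug; bottom z: tool z = -10.2? 
    print((x,y,z),proj(c,p+r.apply([x/1e3,y/1e3,z/1e3])).round(1))
E
```

```text
L [205.2 205.3 205.4 205.5 205.6 205.7 206.2 206.3 206.4 206.5 206.6 206.7
 207.2]
  line pt 0.55493975 -0.028565684 ang 88.34438
R [304.7 304.7 304.5 303.4 304.2 304.1 304.1 303.7 298.3 298.4 298.4 298.3
 298. ]
  line pt 0.6429337 -0.030972421 ang 80.73297
T [135.5 135.5 135.5 135.5 135.5 135.3 135.3 135.3 135.3 135.3 134.7]
  line pt 0.6007275 0.016889196 ang -1.6786153Traceback (most recent call last):
  File "<stdin>", line 14, in <module>
    return umr_minimum(a, axis, None, out, keepdims, initial, where)
ValueError: zero-size array to reduction operation minimum which has no identity
```

```bash
python3 - <<'E'
from h import *
c=snap('wrist');h=cv2.cvtColor(c['img'],cv2.COLOR_BGR2HSV);m=((h[...,0]<20)&(h[...,1]>150)&(h[...,2]>50)).astype(np.uint8);m[:180]=0;m[235:]=0;m[:,:220]=0;m[:,290:]=0
pt=cv2.findNonZero(m).reshape(-1,2)
for v in np.unique(pt[:,1]): q=pt[pt[:,1]==v][:,0];print(v,q.min(),q.max(),end=' | ')
p,r=tool();print(p)
for x,y,z in [(22,14,-10.2),(22,-14,-10.2),(22,14,-28.2),(22,-14,-28.2)]:
    print((x,y,z),proj(c,p+r.apply([x/1e3,y/1e3,z/1e3])).round(1))
E
```

```text
191 236 273 | 192 235 275 | 193 234 275 | 194 234 276 | 195 233 276 | 196 233 276 | 197 233 277 | 198 232 277 | 199 232 277 | 200 232 277 | 201 232 277 | 202 232 277 | 203 232 277 | 204 232 277 | 205 232 277 | 206 232 277 | 207 232 277 | 208 232 277 | 209 232 277 | 210 232 277 | 211 232 277 | 212 232 277 | 213 232 277 | 214 232 277 | 215 232 277 | 216 232 277 | 217 232 278 | 218 232 278 | 219 232 278 | 220 232 278 | 221 232 278 | 222 232 278 | 223 232 277 | [ 0.59914219 -0.02884007  0.13975084]
(22, 14, -10.2) [[275.7 188.1]]
(22, -14, -10.2) [[230.8 188.1]]
(22, 14, -28.2) [[277.5 195.6]]
(22, -14, -28.2) [[228.6 195.6]]
```

Measured relative to the held clip, the hub is about 2 mm further in +y and the x error is negligible. I'll shift 2 mm and lower, reading the force.

>>> carry_out:
  commands:
    - [1,[2,0,20],[0,0,-0.006]]
    - [1,[0,0,35],[0,0,0]]
    - [1,[0,0,30],[0,0,0]]
    - [1,[0,0,10],[0,0,0]]
    - [1,[0,0,5],[0,0,0]]
    - [1,[0,0,3],[0,0,0]]
    - [1,[0,0,3],[0,0,0]]
    - [1,[0,0,0],[0,0,0]]

```text
time_s: 17.25
ee_pos: [0.5994, -0.0269, 0.034]
eef_rot: [3.141, 0.0, 1.545]
force: [-0.2, -0.1, -1.0]
grip_width: 0.0142
grip_force: 45.0
```

It is 6 mm into the recess with no contact force, so I'll carry on and press.

>>> carry_out:
  commands:
    - [1,[0,0,3],[0,0,0]]
    - [1,[0,0,3],[0,0,0]]
    - [1,[0,0,3],[0,0,0]]
    - [1,[0,0,2],[0,0,0]]
    - [1,[0,0,0],[0,0,0]]

```text
time_s: 17.88
ee_pos: [0.5991, -0.0269, 0.0225]
eef_rot: [-3.141, -0.0, 1.545]
force: [0.3, 1.1, -1.4]
grip_width: 0.0139
grip_force: 45.0
```

>>> carry_out:
  commands:
    - [1,[0,0,1],[0,0,0]]
    - [1,[0,0,1],[0,0,0]]
    - [1,[0,0,1],[0,0,0]]
    - [1,[0,0,0],[0,0,0]]

```text
time_s: 18.38
ee_pos: [0.5995, -0.0268, 0.0217]
eef_rot: [3.141, 0.0, 1.545]
force: [-8.3, 1.3, 17.8]
grip_width: 0.0138
grip_force: 45.0
```

>>> carry_out:
  commands:
    - [1,[0,0,2],[0,0,0]]
    - [1,[0,0,1],[0,0,0]]
    - [1,[0,0,0],[0,0,0]]
    - [1,[0,0,0],[0,0,0]]
  squeeze: 60

```text
time_s: 18.88
ee_pos: [0.5997, -0.0268, 0.0216]
eef_rot: [3.14, 0.0, 1.545]
force: [-24.5, 2.4, 48.3]
grip_width: 0.0139
grip_force: 60.1
```

The push reached 48 N with the clip at the seated height (0.0216 measured, 0.0218 expected). I'll unload, open and rise.

>>> carry_out:
  commands:
    - [1,[0,0,-3],[0,0,0]]
    - [0.4,[0,0,-1],[0,0,0]]
    - [0.4,[0,0,0],[0,0,0]]
    - [0.4,[0,0,0],[0,0,0]]
    - [0.4,[0,0,0],[0,0,0]]
    - [0,[0,0,-30],[0,0,0]]
    - [0,[0,0,-40],[0,0,0]]
    - [0,[0,0,-50],[0,0,0]]
    - [0,[0,0,0],[0,0,0]]
    - [0,[0,0,0],[0,0,0]]

```text
time_s: 20.12
ee_pos: [0.5989, -0.0268, 0.1399]
eef_rot: [-3.141, -0.0, 1.545]
force: [0.5, -0.2, 0.5]
grip_width: 0.0941
grip_force: 0.0
```

```bash
python3 - <<'E'
from h import *
o=ctrl.get_obs();p,r=tool();print(p,r.as_euler('xyz'),o['grip_width'])
for s in ('wrist','side','top'):
    c=snap(s,f'{s}8.png');pl(['insert_center','recess','leg_grip','end_plate','mark_line'],s)
E
```

```text
[ 0.59888391 -0.02681167  0.13994114] [-3.14064585e+00 -5.39245914e-05  1.54485490e+00] 0.09410562719402352
wrist insert_center [([0.6011, -0.0281, 0.0595], 0.73)]
wrist recess []
wrist leg_grip [([0.602, 0.1134, 0.0425], 0.62)]
wrist end_plate []
wrist mark_line []
side insert_center [([0.4374, 0.4654, -0.0039], 0.62)]
side recess [([0.599, -0.0253, 0.0536], 0.74)]
side leg_grip [([0.6025, 0.1101, 0.0433], 0.66)]
side end_plate [([0.6037, 0.1406, 0.067], 0.89)]
side mark_line [([0.6046, 0.1866, 0.008], 0.41)]
top insert_center []
top recess [([0.5948, -0.0255, 0.0466], 0.9)]
top leg_grip [([0.604, 0.1129, 0.0469], 0.67)]
top end_plate [([0.6051, 0.1343, 0.0655], 0.61)]
top mark_line [([0.6053, 0.1864, 0.0109], 0.5)]
```

insert_center reads 0.0595, which is exactly the seated height. Next I'll move above the leg and measure the mark, plate and lever from close by.

>>> carry_out:
  commands:
    - [0,[30,0,0],[0,0,0.006]]
    - [0,[40,0,0],[0,0,0]]
    - [0,[40,1,0],[0,0,0]]
    - [0,[37,0,0],[0,0,0]]
    - [0,[0,0,0],[0,0,0]]
    - [0,[0,0,0],[0,0,0]]
    - [0,[0,0,0],[0,0,0]]

```text
time_s: 21.9
ee_pos: [0.6048, 0.119, 0.1408]
eef_rot: [3.142, 0.0, 1.538]
force: [-0.6, -0.0, 0.4]
grip_width: 0.0939
grip_force: 0.0
```

```bash
python3 - <<'E'
from h import *
p,r=tool();print(p,r.as_euler('xyz'))
c=snap('wrist','w9.png');pl(['leg_grip','end_plate','mark_line','lever_tip','leg_pad'],'wrist')
h=cv2.cvtColor(c['img'],cv2.COLOR_BGR2HSV)
m=(((h[...,0]<7)|(h[...,0]>172))&(h[...,1]>150)&(h[...,2]>70)).astype(np.uint8)
n,l,st,ce=cv2.connectedComponentsWithStats(m)
for i in range(1,n):
    if st[i,4]>30: print('red',st[i],ce[i].round(1))
a=np.deg2rad(88.2);Y=np.array([np.cos(a),np.sin(a),0]);X=np.array([Y[1],-Y[0],0]);C=np.array([.5989,-.0281,0])
for x,y,z in [(-55,166,64),(55,166,64),(-55,162,64),(-16,118,64),(-68,285,10),(68,285,10),(-68,214.5,10),(68,214.5,10)]:
    print(x,y,z,proj(c,C+X*x/1e3+Y*y/1e3+[0,0,z/1e3]).round(1))
E
```

```text
[0.60484956 0.11898291 0.14080509] [3.14152166e+00 8.34458955e-05 1.53760983e+00]
wrist leg_grip [([0.5996, 0.1123, 0.0404], 0.84)]
wrist end_plate [([0.6043, 0.1342, 0.063], 0.61)]
wrist mark_line [([0.6009, 0.1826, 0.0098], 0.61)]
wrist lever_tip [([0.6289, 0.127, 0.045], 0.87)]
wrist leg_pad [([0.5854, 0.1131, 0.0497], 0.84)]
red [186 107 135   7 764] [254.5 109.8]
-55 166 64 [[189.4 168. ]]
55 166 64 [[315.2 167.8]]
-55 162 64 [[189.6 172.5]]
-16 118 64 [[234.9 220. ]]
-68 285 10 [[179.9  32.6]]
68 285 10 [[324.8  32.4]]
-68 214.5 10 [[184.  109.9]]
68 214.5 10 [[321.2 109.7]]
```

View pics/w9.png

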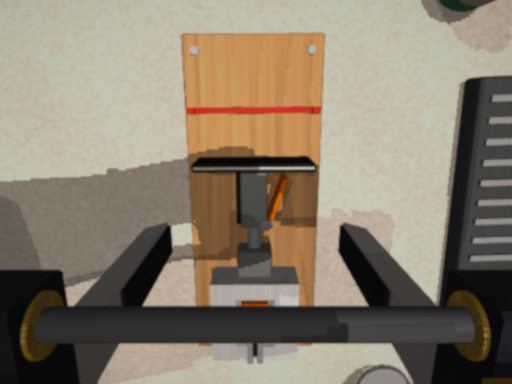

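The wrist view shows the mark at row 109.8, which is stand y = 214.5 mm, so leg should be about 0.0485. The plate's white line is at row 168 (192-317), the lever is open at (278, 198), and everything matches the model. I'll descend with the fingers straddling the grip block.

>>> carry_out:
  commands:
    - [0,[1,-1,30],[0,0,0]]
    - [0,[0,0,45],[0,0,0]]
    - [0.1,[0,0,35],[0,0,0]]
    - [0.1,[0,0,20],[0,0,0]]
    - [0.1,[0,0,10],[0,0,0]]
    - [0.1,[0,0,8],[0,0,0]]
    - [0.1,[0,0,0],[0,0,0]]
    - [0.1,[0,0,0],[0,0,0]]

```text
time_s: 23.2
ee_pos: [0.6043, 0.1212, -0.0064]
eef_rot: [3.14, -0.0, 1.539]
force: [0.4, -0.2, 0.6]
grip_width: 0.0845
grip_force: 0.0
```

>>> carry_out:
  commands:
    - [0.1,[6,0,0],[0,0,0]]
    - [0.1,[8,0,0],[0,0,0]]
    - [0.1,[10,0,0],[0,0,0]]
    - [0.1,[10,0,0],[0,0,0]]
    - [0.1,[10,0,0],[0,0,0]]
    - [0.1,[6,0,0],[0,0,0]]
    - [0.1,[0,0,0],[0,0,0]]
    - [0.1,[0,0,0],[0,0,0]]

```text
time_s: 24.2
ee_pos: [0.6056, 0.171, -0.0067]
eef_rot: [3.141, 0.0, 1.539]
force: [-0.2, -3.7, 2.7]
grip_width: 0.0848
grip_force: 2.4
```

```bash
cat > chk.py <<'E'
from h import *
p,r=tool();o=ctrl.get_obs();print(p,o['force'],o['grip_width'])
for s in ('wrist','side'):
    c=snap(s,s+'10.png');pl(['leg_grip','end_plate','mark_line','lever_tip'],s)
    im=c['img'];h=cv2.cvtColor(im,cv2.COLOR_BGR2HSV)
    m=(((h[...,0]<7)|(h[...,0]>172))&(h[...,1]>140)&(h[...,2]>60)).astype(np.uint8)
    n,l,st,ce=cv2.connectedComponentsWithStats(m)
    for i in range(1,n):
        if st[i,4]>8: print('red',st[i],ce[i].round(1),pix2z(c,ce[i],.012).round(4))
    a=np.deg2rad(88.2);Y=np.array([np.cos(a),np.sin(a),0]);X=np.array([Y[1],-Y[0],0]);C=np.array([.5989,-.0281,0])
    for x,y,z in [(0,214.5,64),(0,210.5,64),(-50,214.5,64),(50,214.5,64),(-68,214.5,12),(68,214.5,12)]: print((x,y,z),proj(c,C+X*x/1e3+Y*y/1e3+[0,0,z/1e3]).round(1).tolist())
    if s=='wrist':
        g=cv2.cvtColor(im,cv2.COLOR_BGR2GRAY)
        for u in (215,225,285,295): print(u,g[130:200,u].tolist())
E
python3 chk.py
```

```text
[ 0.60560991  0.17097698 -0.00672639] [-0.18517114 -3.71396669  2.68726088] 0.08483316555199584
wrist leg_grip [([0.6051, 0.1583, 0.0425], 0.7)]
wrist end_plate [([0.6057, 0.1849, 0.0597], 0.85)]
wrist mark_line [([0.6042, 0.1822, 0.0123], 0.86)]
wrist lever_tip [([0.6337, 0.1737, 0.0451], 0.59)]
red [ 143  197  222   14 1723] [253.9 201.2] [0.6065 0.1869 0.012 ]
(0, 214.5, 64) [[251.6, 234.0]]
(0, 210.5, 64) [[251.6, 242.2]]
(-50, 214.5, 64) [[142.4, 234.0]]
(50, 214.5, 64) [[360.9, 234.1]]
(-68, 214.5, 12) [[140.1, 202.3]]
(68, 214.5, 12) [[364.8, 202.3]]
215 [184, 184, 184, 185, 185, 184, 184, 184, 184, 184, 185, 184, 184, 184, 184, 184, 184, 184, 184, 184, 184, 184, 185, 184, 184, 184, 184, 177, 149, 123, 115, 115, 116, 116, 116, 116, 115, 116, 115, 116, 115, 115, 115, 116, 116, 115, 115, 115, 116, 115, 115, 115, 115, 114, 115, 115, 114, 115, 115, 114, 114, 115, 114, 114, 115, 112, 99, 76, 60, 59]
225 [186, 186, 186, 186, 186, 186, 185, 186, 186, 187, 186, 186, 186, 186, 186, 186, 186, 187, 187, 187, 187, 187, 186, 187, 186, 187, 188, 180, 152, 126, 120, 120, 120, 119, 119, 119, 
[... 631 characters left out ...]
74, 174, 175, 174, 175, 175, 174, 174, 174, 174, 174, 173, 174, 174, 174, 174, 174, 173, 173, 173, 173, 172, 173, 173, 172, 172, 172, 172, 172, 172, 172, 172, 172, 172, 172, 172, 172, 172, 172, 172, 172, 172, 171, 171, 164, 135, 103, 75, 61]
side leg_grip [([0.606, 0.1585, 0.0426], 0.61)]
side end_plate [([0.6026, 0.1857, 0.0663], 0.67)]
side mark_line [([0.6064, 0.1854, 0.0075], 0.44)]
side lever_tip [([0.6332, 0.1786, 0.0441], 0.48)]
red [226 238  44   5  79] [247.6 240.5] [0.6044 0.1861 0.012 ]
(0, 214.5, 64) [[247.1, 226.5]]
(0, 210.5, 64) [[247.3, 225.7]]
(-50, 214.5, 64) [[264.3, 227.6]]
(50, 214.5, 64) [[230.0, 225.5]]
(-68, 214.5, 12) [[270.1, 242.0]]
(68, 214.5, 12) [[224.4, 239.0]]
```

```bash
python3 - <<'E'
import cv2,numpy as np
g=cv2.cvtColor(cv2.imread('pics/wrist10.png'),cv2.COLOR_BGR2GRAY)
for u in (160,200,225,300,340): print(u,g[194:262,u].tolist())
g=cv2.imread('pics/w9.png');g=cv2.cvtColor(g,cv2.COLOR_BGR2GRAY)
for u in (205,225,300): print('w9',u,g[155:178,u].tolist())
E
```

```text
160 [111, 112, 105, 82, 62, 57, 59, 58, 57, 56, 48, 32, 19, 12, 11, 9, 9, 10, 8, 13, 11, 10, 12, 12, 10, 10, 11, 12, 11, 9, 11, 11, 9, 13, 12, 12, 15, 17, 20, 21, 22, 35, 66, 102, 117, 119, 111, 78, 36, 19, 37, 61, 71, 69, 63, 55, 43, 29, 20, 14, 14, 11, 14, 11, 13, 11, 10, 12]
200 [121, 121, 114, 89, 66, 59, 59, 59, 56, 50, 33, 19, 13, 10, 10, 9, 12, 10, 9, 11, 11, 11, 10, 9, 9, 11, 12, 12, 12, 11, 11, 10, 13, 11, 11, 14, 16, 18, 19, 20, 24, 48, 95, 132, 147, 145, 124, 82, 38, 27, 53, 79, 91, 93, 93, 93, 93, 93, 93, 93, 93, 93, 93, 92, 93, 93, 92, 92]
225 [121, 118, 104, 79, 63, 59, 61, 57, 53, 41, 29, 14, 12, 12, 9, 8, 11, 11, 11, 10, 9, 11, 9, 12, 11, 11, 10, 11, 11, 11, 11, 12, 10, 12, 10, 12, 15, 18, 20, 22, 24, 53, 103, 136, 148, 146, 123, 81, 36, 17, 14, 13, 12, 12, 16, 19, 18, 16, 16, 18, 17, 15, 15, 15, 17, 16, 15, 16]
300 [171, 165, 133, 92, 66, 60, 59, 59, 57, 44, 27, 15, 10, 10, 11, 12, 9, 8, 10, 12, 12, 11, 10, 11, 11, 9, 10, 10, 11, 10, 10, 12, 11, 12, 13, 16, 15, 18, 19, 21, 32, 69, 114, 141, 148, 140, 103, 53, 24, 25, 40, 47, 47, 48, 48, 49, 48, 49, 48, 48, 48, 49, 47, 48, 48, 48, 49, 48]
340 [108, 102, 82, 62, 56, 57, 57, 54, 50, 37, 21, 13, 12, 9, 12, 11, 12, 11, 10, 13, 12, 11, 8, 9, 11, 10, 13, 11, 11, 12, 11, 13, 10, 11, 12, 15, 17, 19, 19, 21, 32, 73, 123, 144, 149, 140, 102, 54, 22, 15, 13, 13, 12, 13, 11, 15, 12, 12, 12, 12, 13, 12, 10, 13, 11, 10, 12, 12]
w9 205 [97, 82, 52, 22, 7, 10, 6, 7, 8, 11, 17, 39, 80, 107, 103, 69, 38, 54, 84, 97, 100, 100, 99]
w9 225 [92, 72, 41, 15, 8, 8, 8, 9, 7, 11, 18, 45, 87, 110, 93, 57, 33, 51, 69, 79, 89, 96, 97]
w9 300 [120, 73, 30, 12, 4, 8, 10, 8, 15, 26, 48, 101, 165, 180, 132, 62, 38, 62, 78, 90, 96, 97, 98]
```

By the wrist view the plate line is at y = 212.4 against the mark at 214.3, so about 2 mm is left. I'll nudge it and re-measure.

>>> carry_out:
  commands:
    - [0.1,[2,0,0],[0,0,0]]
    - [0.1,[0,0,0],[0,0,0]]
    - [0.1,[0,0,0],[0,0,0]]
    - [0.1,[0,0,0],[0,0,0]]

```text
time_s: 25.2
ee_pos: [0.6056, 0.1729, -0.0071]
eef_rot: [3.141, 0.0, 1.539]
force: [0.4, -6.0, 4.0]
grip_width: 0.0844
grip_force: 2.8
```

```bash
cat > wl.py <<'E'
from h import *
p,r=tool();o=ctrl.get_obs();print(p,r.as_euler('xyz'),o['force'],o['grip_width'],o['grip_force'])
c=snap('wrist','wl.png');g=cv2.cvtColor(c['img'],cv2.COLOR_BGR2GRAY).astype(float)
a=np.deg2rad(88.2);Y=np.array([np.cos(a),np.sin(a),0]);X=np.array([Y[1],-Y[0],0]);C=np.array([.5989,-.0281,0])
out=[]
for u in (180,200,225,285,300,320):
    col=np.clip(g[215:246,u]-40,0,None);i=215+int(col.argmax());w=np.clip(g[i-4:i+5,u]-40,0,None)
    v=(w*np.arange(i-4,i+5)).sum()/w.sum();out.append(((pix2z(c,(u,v),.064)-C)@Y)*1e3)
print('white line stand y',np.round(out,2))
h=cv2.cvtColor(c['img'],cv2.COLOR_BGR2HSV)
m=(((h[...,0]<7)|(h[...,0]>172))&(h[...,1]>140)&(h[...,2]>60))
print('mark far edge stand y(-3=centre)',[round(float(((pix2z(c,(u,np.argmax(m[:,u])-.5),.0105)-C)@Y)*1e3),2) for u in range(160,350,25)])
print('red rows at tabs',[(u,np.flatnonzero(m[:,u])[[0,-1]].tolist()) for u in range(136,376,6) if m[:,u].any()])
E
python3 wl.py
```

```text
[ 0.60557992  0.17288351 -0.00711696] [3.14132912e+00 1.93681111e-04 1.53879212e+00] [ 0.3900215  -5.95778678  4.00522958] 0.08444242835025009 2.7628453820943832
white line stand y [214.19 214.19 214.25 214.42 214.45 214.53]
mark far edge stand y(-3=centre) [217.19, 217.19, 217.19, 217.18, 217.18, 217.81, 217.81, 217.81]
red rows at tabs [(148, [201, 212]), (154, [201, 211]), (160, [201, 205]), (166, [201, 204]), (172, [201, 204]), (178, [201, 204]), (184, [201, 204]), (190, [201, 204]), (196, [201, 204]), (202, [201, 204]), (208, [201, 204]), (214, [201, 204]), (220, [201, 204]), (226, [201, 204]), (232, [201, 204]), (238, [201, 204]), (244, [201, 204]), (250, [201, 204]), (256, [201, 204]), (262, [201, 204]), (268, [201, 204]), (274, [201, 204]), (280, [201, 204]), (286, [201, 204]), (292, [200, 204]), (298, [200, 204]), (304, [200, 204]), (310, [200, 204]), (316, [200, 204]), (322, [200, 203]), (328, [200, 203]), (334, [200, 203]), (340, [200, 203]), (346, [200, 204]), (352, [200, 209]), (358, [200, 211]), (364, [202, 210])]
```

The plate line is at 214.3 mm and the mark centre is about 214.4 mm, so the leg is at the mark. I'll close on the lever and pad.

>>> carry_out:
  commands:
    - [1,[0,0,0],[0,0,0]]
    - [1,[0,0,0],[0,0,0]]
    - [1,[0,0,0],[0,0,0]]
    - [1,[0,0,0],[0,0,0]]
    - [1,[0,0,0],[0,0,0]]
    - [1,[0,0,0],[0,0,0]]
    - [1,[0,0,0],[0,0,0]]
    - [1,[0,0,0],[0,0,0]]
    - [1,[0,0,0],[0,0,0]]
  squeeze: 35

```text
time_s: 26.38
ee_pos: [0.6043, 0.1729, -0.008]
eef_rot: [-3.139, 0.001, 1.539]
force: [-5.3, -5.5, 1.0]
grip_width: 0.0311
grip_force: 36.8
```

```bash
python3 wl.py; python3 - <<'E'
from h import *
for s in ('wrist','side'):
    snap(s,s+'f.png');pl(['leg_grip','end_plate','mark_line','lever_tip','insert_center'],s)
E
```

```text
[ 0.60431339  0.17286136 -0.00800926] [-3.13893263e+00  8.21817939e-04  1.53931738e+00] [-5.27082969 -5.47357968  0.9915333 ] 0.03105408495010512 36.83695524930954
white line stand y [213.96 213.99 214.11 214.17 214.22 214.33]
mark far edge stand y(-3=centre) [217.31, 217.33, 217.35, 217.37, 217.39, 217.41, 217.43, 218.08]
red rows at tabs [(148, [202, 212]), (154, [202, 213]), (160, [201, 207]), (166, [201, 205]), (172, [201, 205]), (178, [201, 205]), (184, [201, 205]), (190, [201, 205]), (196, [201, 205]), (202, [201, 205]), (208, [201, 205]), (214, [201, 205]), (220, [201, 205]), (226, [201, 205]), (232, [201, 205]), (238, [201, 205]), (244, [201, 205]), (250, [201, 205]), (256, [201, 205]), (262, [201, 205]), (268, [201, 205]), (274, [201, 205]), (280, [201, 205]), (286, [201, 205]), (292, [201, 205]), (298, [201, 205]), (304, [201, 204]), (310, [201, 204]), (316, [201, 204]), (322, [201, 204]), (328, [201, 204]), (334, [200, 204]), (340, [201, 204]), (346, [201, 204]), (352, [201, 206]), (358, [201, 212]), (364, [201, 211])]
wrist leg_grip [([0.6022, 0.1642, 0.0439], 0.95)]
wrist end_plate [([0.6055, 0.1869, 0.0605], 0.78)]
wrist mark_line [([0.6054, 0.1804, 0.0111], 0.8)]
wrist lever_tip [([0.6204, 0.1772, 0.0453], 0.73)]
wrist insert_center []
side leg_grip [([0.6045, 0.1597, 0.0435], 0.89)]
side end_plate [([0.6049, 0.1871, 0.0671], 0.67)]
side mark_line [([0.7571, -0.1609, 0.0016], 0.43)]
side lever_tip []
side insert_center []
```

View pics/wristf.png

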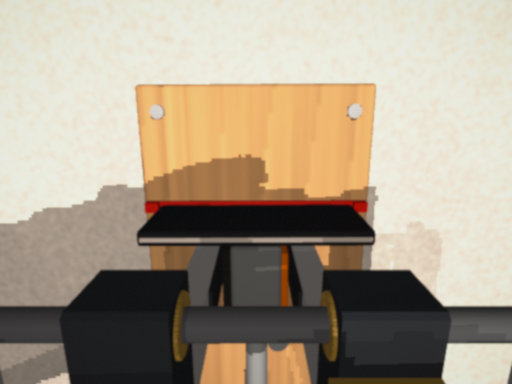

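The fingers hold lever and leg shut at a 31 mm opening with 37 N. The plate line (row 238) is at 214.1 mm against the mark at about 214.4 mm, and the red mark is where it was. I'll hand in.

```bash
python3 -c "
from station import ctrl
print(ctrl.hand_in())"
```

```text
the job is handed in; nothing more can be done
None
```

The job is handed in: the clip is pressed flush with a 48 N push, and the leg is held at the mark (plate line within about 0.5 mm) with the cam lever squeezed shut at about 37 N, so you can pin the cam.

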